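Shut the parts box and tuck its flap under the lip

ROBOT

A 6-joint arm with a two-finger parallel gripper is mounted at the origin on a cart in front of the work surface, level with it; the furniture and walls round the work are solid. World frame = base frame: x ahead of the robot, y to its left, z up, the work surface at z = 0. Lengths are in mm, angles in rad, forces in N, time in s.
With the tool pointing down it reaches from about 250 to 850 mm from the base axis. Payload 12.5 kg.
Tool frame: the origin (TCP) lies at the very end of the fingers, on their centre line; the grasp point (between the pads) lies ctrl.grip_point_offset behind it (ctrl.grip_point_offset is the distance from the TCP to the grasp point, in mm); z points along the fingers, y is the line along which they close (so a half turn about z gives the same grasp; the last joint's range is limited). The gripper opens to 93 mm and grips with 3 to 60 N. Pads are 15 mm wide; open, the fingers measure 128 mm over their backs; the gripper's body (75 mm by 188 mm) begins 65 mm behind the grasp point.
Start: joints at [-1.22, 0.351, 1.652, -0, 1.139, -0.085], TCP at [232.191, -498.57, 218.633] pointing down, gripper open.
Joint ranges: [-2.75, 2.75], [-0.79, 2.1], [0.01, 2.65], [-1.57, 4.71], [0.07, 3.14], [-2.87, 2.87]. Speed limits (rad/s): [2.22, 2.22, 2.79, 3.14, 3.14, 3.14].

INTERFACE

Orientations are given as [roll, pitch, yaw] about the fixed x, y, z axes, in that order (R = Rz(yaw) Ry(pitch) Rx(roll)).
In Python, from rig import telemetry, cams, ctrl, models gives the robot as it stands. The module is installed in compiled form; this text tells all that it offers.
- The arm moves only by the shell command python3 -m inch 'ROWS' [FORCE]. ROWS is JSON, a list that holds one entry, the list of rows, each a list of 7 numbers: the closure, from 0 (fully open) to 1 (shut), then the shift along the tool's x, y, z in mm, then the turn, a rotation vector about the tool's x, y, z in degrees. A call has exactly 10 rows; each row is the pose to reach, as a shift and turn from the pose commanded when the call began, along the tool's axes at that moment; what a row does not reach only later rows make up. A row lasts 1/10 s, in which the tool goes at most 50 mm and 8.59 degrees, less where a joint would pass 70% of its speed; a pose out of reach is approached as far as the arm can. A call with a gripper value outside its range is refused whole. The fingers move at their own pace and stop on an object; FORCE is the grip in N (left out, the last holds). Time passes only in rows, so rows that repeat a pose let the fingers close, or fill a call up. It gives the time, the measured TCP pose, the force, the opening and the grip force at its end, in the units of the state.
- telemetry.observe(): the state, without advancing time (a new reading comes with each control period).
- cams.grab_frame(name): name is "scene" or "top" or "wrist"; returns the picture (480x640x3 uint8, red, green, blue); there is no depth.
- cams.camera_model(name): a dict with "mtx" (3x3 intrinsics, pixels), "k1" (the pictures are not rectified: a ray, as slopes to the right and down, at radius r is drawn at 1 + k1 r^2 times it, then the intrinsics apply), "camera_from_world" (4x4, takes a point from world to camera coordinates). Camera axes: x right, y up, looking along -z (the intrinsics and any distortion apply to the point x, -y, -z); pixel columns grow to the right and rows downward; lengths in mm; the calibration is good to about 2 mm. A picture is of the moment at which its call begins: read the wrist's pose just before it. camera_model takes no time and is no camera call; for the wrist camera it gives the pose at the moment of the call.
- ctrl.hand_in(): hands the job in; it is judged then, once.
Trained networks look in the newest picture that a camera, given by its name, has taken for a name from the list of things; names that differ only in an ending like _2 or _b are one class to them, and where a whole thing is asked for, a point or a joint stands for the part that bears it (a point fixed in the world has none). Each returns a list of dicts, best first, with "p" (0 to 1); they miss things now and then, are a little off and sometimes report something else, mostly with a low value. They report only what shows in the picture. A call takes as long as a camera call.
- models.silhouettes(name, camera): "region" (480x640 bool, what is visible of it) and "at" ([row, column] in pixels, amid what is visible of it).
- models.pinpoint(name, camera): "at" ([row, column] in pixels: a listed point, or the origin of a listed thing).
The state is a dict: "t": time; "qpos": joint angles; "joint_vel": joint speeds; "tau": joint torques, N m; "eef_pos": TCP position; "ee_rot": TCP orientation; "ft_force": force on the tool from outside, world axes, zero at the start; "torque": the same for the moment, N m; "grip_width": finger opening in mm; "gripper_force": force on a finger pad.
Only numpy, scipy, OpenCV 4.12 (cv2) and the standard library are available. Lean on these libraries where they do the work, as an engineer would, in place of code of your own. Each camera call takes 0.05 s, during which the arm holds its last target. There are 200 camera calls.

TASK

The blue flap of the grey parts box stands open. Using only the fingertips or the outside of the fingers, fold the flap down over the box, keep it pressed flat and push it along so that its free edge tucks fully home beneath the steel lip at the other end and stays there by itself. Do not pinch or lift anything: leave the tape roll in the box and all the fittings where they stand.

Things in the scene. Friction and masses are not known exactly. Their poses are not given: they have to be found in the camera images.
- parts_box: low grey steel parts box, screwed down, outside 160 (its x) x 112 (its y) x 54.5 mm high; origin at the centre of its underside, z up. Its +x end carries the bright steel lip, its -x end the hinge of the flap. A push along its +x tucks the flap. The hinge guides on its long sides reach y = +-64 mm and 64 mm high.
- hinge_rod (a joint): slide of the flap's hinge rod in its slotted guides (m): 0 = back, 0.022 = stop, flap fully home; grows as the flap is pushed along the box's +x. Starts within 3 mm of 0. Stiff (about 3 N), stays where it is left. The flap can fold flat only while this is below about 4 mm; otherwise its edge comes down on top of the lip.
- flap (a joint): angle of the blue flap (rad): 0 = flat on the rim (stop), pi/2 = upright, 1.9 = stop, leaning back away from the lip; starts at 1.3 to 1.75. A light spring lifts the flap again whenever it is let go untucked (holding it flat takes about 1 N at its free edge, 2 N in the middle). The hinge axis is along the box's y, at height 57 mm and, with hinge_rod at 0, at box x = -75 mm; it moves with hinge_rod. Tucked and released, the flap rests up against the lip at about 0.03 rad.
- flap_hinge (a point): middle of the flap's hinge axis
- flap_edge (a point): middle of the flap's free edge, 125 mm from the hinge axis. The flap is a plate 5 mm thick (2.5 mm each side of the hinge axis) and 104 mm wide; shut, its top face is at 59.5 mm.
- flap_rib (a point): middle of the top of the black push rib on the flap's outer face (the face that is away from the lip when upright, and on top when shut): 60 mm wide across the flap, it stands 5.5 mm above that face; its steep pushing face is 85 mm from the hinge axis and looks to the hinge, its other side is a ramp. Between hinge and rib the face is bare.
- lip_mouth (a point): tip of the lip's turned-up nose, in the middle, at the height of the lip's underside. The lip is 80 mm wide; its flat underside is 63 mm above the work surface (3.5 mm above the shut flap) from box x = 62 to 84 mm; the nose in front of it, x = 55 to 62 mm, turns up so that the mouth is about 8 mm high over the shut flap. Top of the lip 70 mm.
- tape_roll: roll of white thread seal tape, 49 mm across, 14 mm high, lying in the box; origin under its centre
- brown_union: rusty brown pipe union standing beside the box, 47x54x47 mm; origin under its centre; leave alone
- grey_coupling: light grey pipe coupling standing on the other side of the box, 44 mm across, 41 mm high; leave alone
- dark_cap: dark pipe cap, 73 mm across, 38 mm high; leave alone
- dark_reducer: dark bell reducer, 54 mm across, 38 mm high; leave alone
- red_carton: orange and white part carton, 76x53x62 mm; leave alone
- short_nipple: short dark pipe nipple lying, 95x34x34 mm; leave alone

How it is judged:
By the outcome, as a careful person would: the job done as asked, in the order asked, and still so for the second after the job is handed in, with the robot touching nothing.
It also fails if it takes over 40 s, if anything falls off the work surface, if the arm or the gripper's body presses on something with over 40 N, if the wrist force passes 120 N, or if a joint passes its speed limit or range.

## Working session

There is one attempt and no reset: what is moved stays moved. The work goes in short steps, Python scripts to look and compute and a shell command to move; the robot and the scene stay as the last step left them, time stands still between calls to the robot, and variables do not carry over. Pictures are saved under pics/ and viewed, at most 10 in all, crops included, and the job is handed in when it is done.

```bash
mkdir -p pics; cat > h.py <<'E'
import numpy as np, cv2
from rig import telemetry, cams, ctrl, models
def ray(cam,px):
    m=cams.camera_model(cam);K=np.array(m["mtx"]);T=np.array(m["camera_from_world"])
    d=np.array([(px[1]-K[0,2])/K[0,0],(px[0]-K[1,2])/K[1,1]]);u=d.copy()
    for _ in range(20): u=d/(1+m["k1"]*(u@u))
    R=T[:3,:3];return -R.T@T[:3,3], R.T@np.array([u[0],-u[1],-1])
def atz(cam,px,z):
    o,d=ray(cam,px);return o+d*(z-o[2])/d[2]
def proj(cam,P):
    m=cams.camera_model(cam);K=np.array(m["mtx"]);T=np.array(m["camera_from_world"])
    c=T[:3,:3]@np.array(P)+T[:3,3];u=np.array([c[0],-c[1]])/-c[2];u=u*(1+m["k1"]*(u@u))
    return np.array([K[1,1]*u[1]+K[1,2],K[0,0]*u[0]+K[0,2]])
def tri(pts):
    A=0;b=0
    for cam,px in pts:
        o,d=ray(cam,px);d=d/np.linalg.norm(d);M=np.eye(3)-np.outer(d,d);A=A+M;b=b+M@o
    return np.linalg.solve(A,b)
E
python3 - <<'E'
from h import *
s=telemetry.observe();print(s)
det={}
Z={'parts_box':0,'lip_mouth':63,'flap_hinge':57,'brown_union':0,'grey_coupling':0,'dark_cap':0,'dark_reducer':0,'red_carton':0,'short_nipple':0,'tape_roll':5}
ims=[]
for c in ("scene","top"):
    im=cams.grab_frame(c);ims.append(cv2.cvtColor(im,cv2.COLOR_RGB2BGR))
    for n in list(Z)+['flap_edge','flap_rib']:
        r=models.pinpoint(n,c)
        if r:
            det[n,c]=r[0]["at"];print(n,c,np.round(r[0]["at"]),round(r[0]["p"],2),np.round(atz(c,r[0]["at"],Z[n])) if n in Z else '')
for n in list(Z)+['flap_edge','flap_rib']:
    if (n,"scene") in det and (n,"top") in det: print(n,'tri',np.round(tri([(c,det[n,c]) for c in("scene","top")]),1))
cv2.imwrite('pics/s.png',ims[0]);cv2.imwrite('pics/t.png',ims[1])
E
```

```text
{'t': 0.0, 'qpos': array([-1.21961541e+00,  3.51232591e-01,  1.65241881e+00, -4.54545313e-05,
        1.13908754e+00, -8.45942111e-02]), 'joint_vel': array([-1.14732337e-03, -5.32583099e-04, -2.44082639e-03, -3.72219299e-05,
        9.75420886e-04, -2.40343844e-03]), 'tau': array([ 1.20260513e-03, -4.97322679e+01, -2.85255325e+01,  7.00351386e-02,
        2.57454644e-02, -1.28041729e-04]), 'eef_pos': array([ 232.06047086, -498.27086357,  218.10543067]), 'ee_rot': array([-3.14044698e+00, -5.57391160e-05,  4.35794142e-01]), 'ft_force': array([ 0.40887126, -0.10538168, -0.66736533]), 'torque': array([-0.0297192 , -0.00511812, -0.0280575 ]), 'gripper_force': 0.0, 'grip_width': 93.02611186151809}
parts_box scene [247. 336.] 0.86 [ 509. -101.    0.]
lip_mouth scene [219. 322.] 0.74 [ 577. -117.   63.]
flap_hinge scene [250. 357.] 0.95 [426. -91.  57.]
brown_union scene [265. 302.] 0.5 [544.  12.   0.]
grey_coupling scene [228. 374.] 0.64 [ 463. -228.    0.]
dark_cap scene [386. 236.] 0.76 [433. 403.   0.]
tape_roll scene [246. 336.] 0.71 [ 511. -100.    5.]
flap_edge scene [216. 356.] 0.62
[... 181 characters left out ...]
57.]
brown_union top [235. 287.] 0.61 [540.  10.   0.]
grey_coupling top [259. 366.] 0.54 [ 464. -225.    0.]
dark_cap top [276. 157.] 0.74 [423. 404.   0.]
red_carton top [278. 434.] 0.91 [ 403. -429.    0.]
short_nipple top [256. 468.] 0.59 [ 467. -535.    0.]
tape_roll top [228. 318.] 0.6 [560. -85.   5.]
flap_edge top [267. 322.] 0.65 
flap_rib top [267. 320.] 0.6 
parts_box tri [ 515.2 -109.8  -14. ]
lip_mouth tri [ 560.6 -100.5   88.7]
flap_hinge tri [427.  -88.7  59.5]
brown_union tri [5.42e+02 1.11e+01 1.00e-01]
grey_coupling tri [ 462.3 -225.2    3.5]
dark_cap tri [426.  403.7   8.5]
tape_roll tri [539.8 -97.7  -9.5]
flap_edge tri [434.  -92.6 196. ]
flap_rib tri [437.3 -88.7 145.4]
```

View pics/s.png

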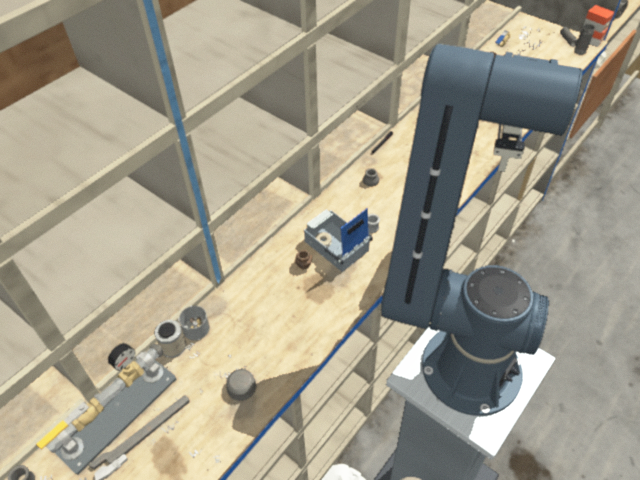

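View pics/t.png

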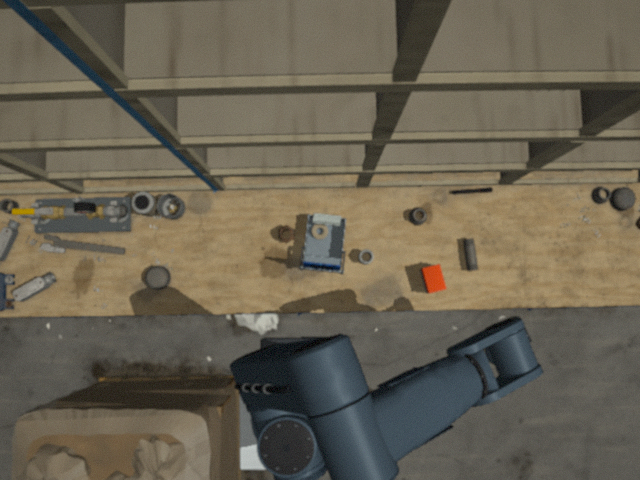

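The scene picture shows the box at about pixel (335,240), with the blue flap upright on the robot side. The top view shows the lip at (325,218) and the hinge at (322,268), so the box yaw is a few degrees negative. Next I'll move in for a wrist view.

```bash
python3 -m inch '[[[1,27,-32,-20,0,0,3],[1,60,-70,-50,0,0,8],[1,93,-110,-80,0,0,14],[1,125,-150,-82,0,0,20],[1,158,-190,-82,0,0,26],[1,190,-230,-82,0,0,29],[1,220,-265,-82,0,0,29],[1,245,-295,-82,0,0,29],[1,262,-312,-82,0,0,29],[1,268,-320,-82,0,0,29]]]' 20
python3 - <<'E'
from h import *
s=telemetry.observe();print(s['eef_pos'],s['ee_rot'],s['grip_width'],ctrl.grip_point_offset)
T=np.array(cams.camera_model("wrist")["camera_from_world"]);print('cam',-T[:3,:3].T@T[:3,3],T[:3,:3][2])
im=cams.grab_frame("wrist");cv2.imwrite('pics/w.png',cv2.cvtColor(im,cv2.COLOR_RGB2BGR))
Z={'parts_box':0,'lip_mouth':63,'flap_hinge':57,'flap_edge':180,'flap_rib':140}
for n in Z:
    r=models.pinpoint(n,"wrist")
    if r: print(n,np.round(r[0]["at"]),round(r[0]["p"],2),np.round(atz("wrist",r[0]["at"],Z[n]),1))
E
```

```text
t: 2.3
eef_pos: [340.4, -93.2, 300.9]
ee_rot: [-3.142, -0.001, -0.067]
ft_force: [0.6, -0.1, 0.1]
grip_width: 17.5
gripper_force: 0.0
[340.44576916 -93.23572985 300.89471152] [-3.14156385e+00 -8.27141306e-04 -6.73218577e-02] 17.53920159113213 18.8
cam [407.6266424  -97.96371969 467.34812664] [ 0.24155421 -0.0158734   0.97025749]
parts_box [ 32. 320.] 0.6 [ 513.8 -104.3    0. ]
flap_hinge [105. 315.] 0.95 [435.3 -95.9  57. ]
flap_edge [ 77. 311.] 0.88 [445.  -96.8 180. ]
flap_rib [ 99. 313.] 0.88 [434.5 -96.2 140. ]
```

View pics/w.png

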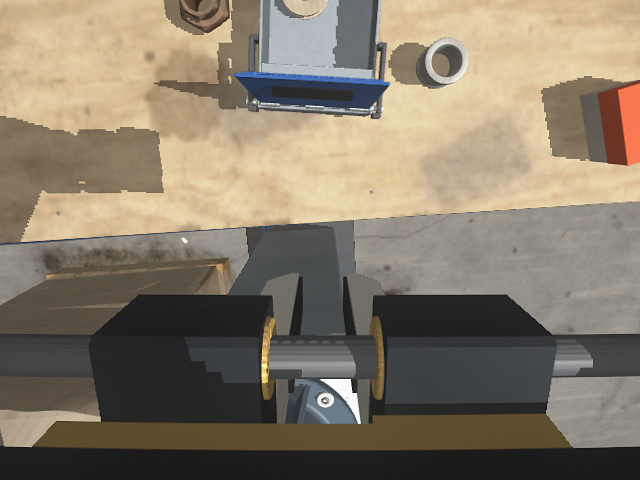

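The wrist view shows the upright flap, with its top edge running from (237,72) to (389,83) and the hinge at about row 108. I'll move 90 mm along x to get the whole box in frame.

```bash
python3 -m inch '[[[1,20,0,0,0,0,0],[1,45,0,0,0,0,0],[1,70,0,0,0,0,0],[1,90,0,0,0,0,0],[1,100,0,0,0,0,0],[1,100,0,0,0,0,0],[1,100,0,0,0,0,0],[1,100,0,0,0,0,0],[1,100,0,0,0,0,0],[1,100,0,0,0,0,0]]]'
python3 - <<'E'
from h import *
T=np.array(cams.camera_model("wrist")["camera_from_world"]);print('cam',-T[:3,:3].T@T[:3,3])
im=cams.grab_frame("wrist");cv2.imwrite('pics/w2.png',cv2.cvtColor(im,cv2.COLOR_RGB2BGR))
Z={'parts_box':0,'lip_mouth':63,'flap_hinge':57,'flap_edge':180,'flap_rib':140}
for n in Z:
    r=models.pinpoint(n,"wrist")
    if r: print(n,np.round(r[0]["at"],1),round(r[0]["p"],2),np.round(atz("wrist",r[0]["at"],Z[n]),1))
E
```

```text
t: 3.6
eef_pos: [439.5, -102.4, 300.8]
ee_rot: [3.142, -0.0, -0.07]
ft_force: [-0.0, -0.2, 0.2]
grip_width: 0.1
gripper_force: 0.0
cam [ 506.74673109 -107.30067061  467.29130363]
parts_box [128.3 319.3] 0.78 [ 514.2 -104.6    0. ]
lip_mouth [ 68.3 319.8] 0.71 [ 567.5 -109.3   63. ]
flap_hinge [205.6 313.4] 0.97 [437.5 -93.4  57. ]
flap_edge [223.8 309.6] 0.58 [445.3 -93.9 180. ]
flap_rib [225.3 312. ] 0.72 [435.3 -93.9 140. ]
```

View pics/w2.png

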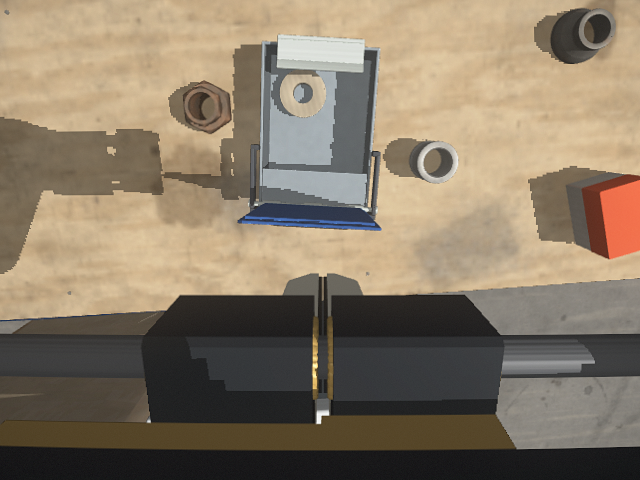

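Wrist view 2 shows the lip nose at row 68, from column 280 to 363, the hinge at (206,313) and the flap nearly upright. Lip mouth to hinge measures 131 mm against 127 to 130 mm expected. The box yaw is about -0.122 and the flap angle about 1.5 rad. I'll drop the closed fingertips behind the flap.

```bash
python3 -m inch '[[[1,-20,-4,0,0,0,1],[1,-40,-9,0,0,0,3],[1,-52,-11.5,10,0,0,3],[1,-52,-11.5,40,0,0,3],[1,-52,-11.5,75,0,0,3],[1,-52,-11.5,110,0,0,3],[1,-52,-11.5,130,0,0,3],[1,-52,-11.5,140,0,0,3],[1,-52,-11.5,140,0,0,3],[1,-52,-11.5,140,0,0,3]]]'
```

```text
t: 4.9
eef_pos: [389.3, -87.4, 161.4]
ee_rot: [3.141, -0.001, -0.123]
ft_force: [0.3, 0.8, -0.1]
grip_width: 0.5
gripper_force: 0.0
```

```bash
python3 -m inch '[[[1,20,0,-8,0,0,0],[1,36,0,-8,0,0,0],[1,46,0,-8,0,0,0],[1,55,0,-7,0,0,0],[1,65,0,-5.5,0,0,0],[1,75,0,-3,0,0,0],[1,85,0,0,0,0,0],[1,95,0,5,0,0,0],[1,103,0,10,0,0,0],[1,109,0,14,0,0,0]]]'
python3 - <<'E'
from h import *
im=cams.grab_frame("wrist");cv2.imwrite('pics/w3.png',cv2.cvtColor(im,cv2.COLOR_RGB2BGR))
E
```

```text
t: 5.9
eef_pos: [497.5, -100.7, 146.0]
ee_rot: [-3.142, 0.0, -0.123]
ft_force: [0.0, 0.1, -0.1]
grip_width: 0.5
gripper_force: 0.2
```

View pics/w3.png

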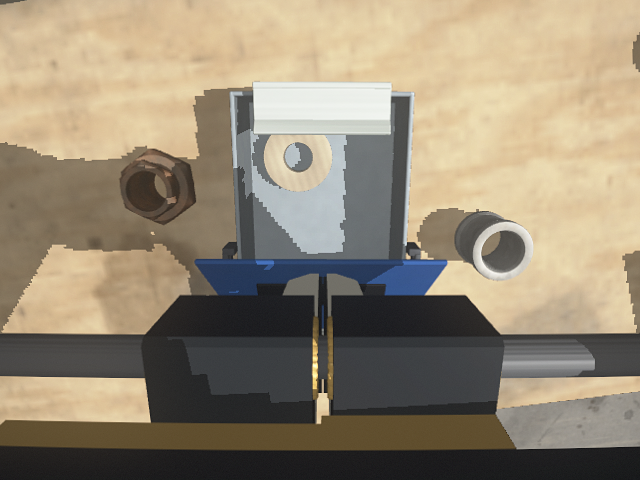

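The flap is folding under the fingertips. The box lines up straight and centred (lip columns 253 to 391, centre 322). I'll continue the arc.

```bash
python3 -m inch '[[[1,9,0,7,0,0,0],[1,17,0,15,0,0,0],[1,24,0,24,0,0,0],[1,30,0,34,0,0,0],[1,35,0,44,0,0,0],[1,38.5,0,52,0,0,0],[1,41,0,60,0,0,0],[1,43,0,67,0,0,0],[1,44,0,74,0,0,0],[1,44,0,74,0,0,0]]]'
python3 - <<'E'
from h import *
im=cams.grab_frame("wrist");cv2.imwrite('pics/w4.png',cv2.cvtColor(im,cv2.COLOR_RGB2BGR))
for n,z in (('lip_mouth',63),('flap_edge',68),('flap_hinge',57),('flap_rib',72)):
    r=models.pinpoint(n,"wrist")
    if r:
        P=atz("wrist",r[0]["at"],z)-[437.5,-93.4,0];print(n,np.round(r[0]["at"]),round(r[0]["p"],2),'s',P[0]*.9926-P[1]*.1217,'l',P[0]*.1217+P[1]*.9926)
E
```

```text
t: 6.95
eef_pos: [540.5, -105.9, 71.8]
ee_rot: [-3.141, 0.001, -0.123]
ft_force: [-0.1, 0.9, 0.3]
grip_width: 0.7
gripper_force: 0.3
lip_mouth [229. 322.] 0.73 s 130.75296593543763 l -0.22950521404459323
flap_edge [249. 323.] 0.93 s 122.66873255468504 l -0.500045338866288
flap_rib [338. 321.] 0.85 s 82.2071790041515 l 0.35225720334439536
```

View pics/w4.png

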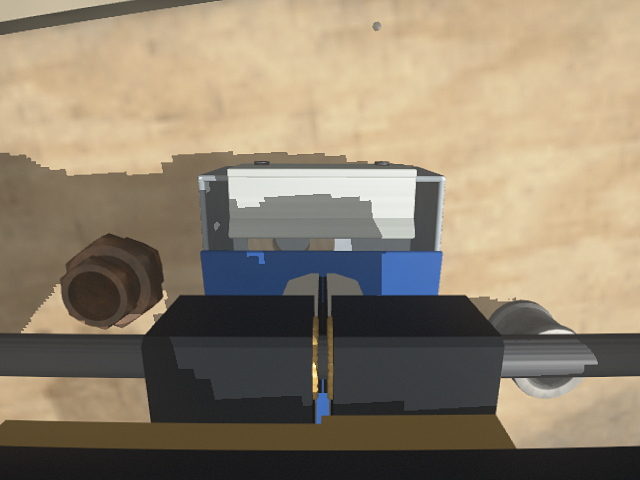

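The flap is nearly shut. Its edge (row 249) is about 8 mm short of the nose (row 236), so the rod is still back. I'll slide back over the rib and press on the bare face behind it.

```bash
python3 -m inch '[[[1,-6,0,0,0,0,0],[1,-12,0,0,0,0,0],[1,-18,0,0,0,0,0],[1,-24,0,0,0,0,0],[1,-30,0,0,0,0,0],[1,-36,0,1,0,0,0],[1,-36,0,4,0,0,0],[1,-36,0,7,0,0,0],[1,-36,0,10,0,0,0],[1,-36,0,11.5,0,0,0]]]'
python3 - <<'E'
from h import *
im=cams.grab_frame("wrist");cv2.imwrite('pics/w5.png',cv2.cvtColor(im,cv2.COLOR_RGB2BGR))
print(telemetry.observe()['ft_force'],telemetry.observe()['eef_pos'])
for n,z in (('lip_mouth',63),('flap_edge',62),('flap_rib',66)):
    r=models.pinpoint(n,"wrist")
    if r:
        P=atz("wrist",r[0]["at"],z)-[437.5,-93.4,0];print(n,np.round(r[0]["at"]),round(r[0]["p"],2),'s',P[0]*.9926-P[1]*.1217,'l',P[0]*.1217+P[1]*.9926)
E
```

```text
t: 8.2
eef_pos: [504.8, -101.6, 60.7]
ee_rot: [-3.142, 0.0, -0.123]
ft_force: [-1.1, -0.5, 0.6]
grip_width: 0.4
gripper_force: 0.6
[0.47803681 0.51344421 1.10948213] [ 504.83560388 -101.52020198   60.58456249]
lip_mouth [150. 322.] 0.59 s 129.45042049631098 l -0.14879288666352508
flap_edge [162. 322.] 0.92 s 124.74345842593108 l 0.008703275697975243
flap_rib [260. 321.] 0.56 s 84.65422602627928 l 0.5180827373579469
```

View pics/w5.png

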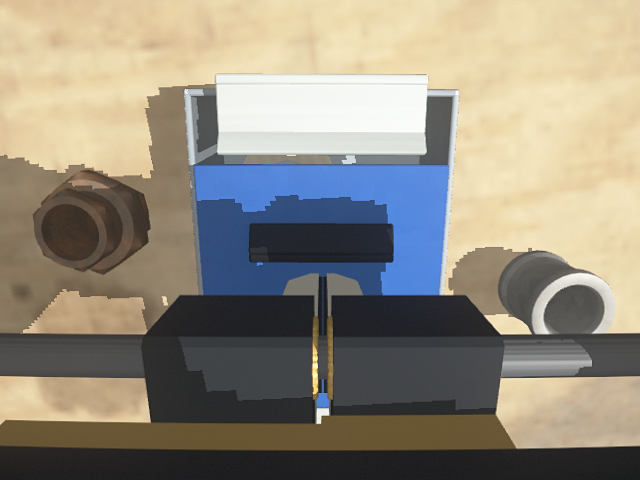

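The flap is flat and the fingertips are behind the rib (row 262), with the free edge (row 164) just short of the nose (row 153). I'll press harder and start pushing.

```bash
python3 -m inch '[[[1,0,0,1,0,0,0],[1,0,0,2,0,0,0],[1,2,0,2.2,0,0,0],[1,4,0,2.2,0,0,0],[1,6,0,2.2,0,0,0],[1,8,0,2.2,0,0,0],[1,10,0,2.2,0,0,0],[1,12,0,2.2,0,0,0],[1,13,0,2.2,0,0,0],[1,14,0,2.2,0,0,0]]]'
```

```text
t: 9.4
eef_pos: [518.8, -103.3, 59.3]
ee_rot: [3.142, 0.0, -0.123]
ft_force: [-2.5, 0.8, 7.1]
grip_width: 0.7
gripper_force: 3.6
```

```bash
python3 -m inch '[[[1,2,0,0,0,0,0],[1,4,0,0,0,0,0],[1,6,0,0,0,0,0],[1,8,0,0,0,0,0],[1,10,0,0,0,0,0],[1,12,0,0,0,0,0],[1,13,0,0,0,0,0],[1,14,0,0,0,0,0],[1,15,0,0,0,0,0],[1,16,0,0,0,0,0]]]'
python3 - <<'E'
from h import *
im=cams.grab_frame("wrist");cv2.imwrite('pics/w6.png',cv2.cvtColor(im,cv2.COLOR_RGB2BGR))
E
```

```text
t: 10.4
eef_pos: [533.2, -105.0, 58.9]
ee_rot: [-3.141, 0.004, -0.122]
ft_force: [-12.2, 0.7, 10.9]
grip_width: 0.4
gripper_force: 7.2
```

View pics/w6.png

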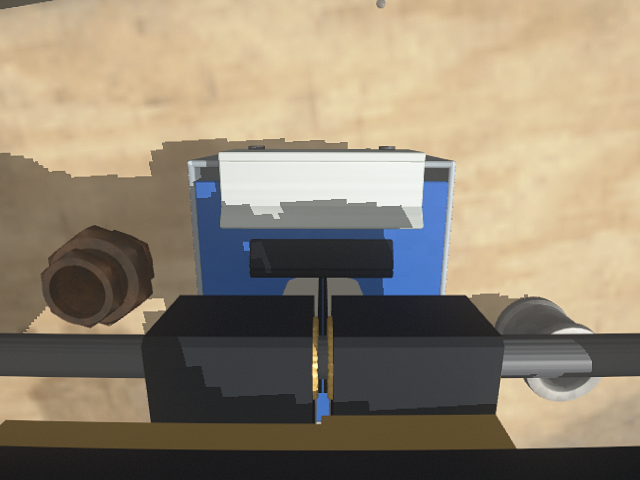

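The edge is under the lip and the fingertips are bearing on the rib (row 277). The force has risen to 12 N, so I'll push a little more to confirm the stop.

```bash
python3 -m inch '[[[1,0.5,0,0,0,0,0],[1,1,0,0,0,0,0],[1,1.5,0,0,0,0,0],[1,2,0,0,0,0,0],[1,2.5,0,0,0,0,0],[1,3,0,0,0,0,0],[1,3.5,0,0,0,0,0],[1,4,0,0,0,0,0],[1,4,0,0,0,0,0],[1,4,0,0,0,0,0]]]'
python3 - <<'E'
from h import *
im=cams.grab_frame("wrist");cv2.imwrite('pics/w7.png',cv2.cvtColor(im,cv2.COLOR_RGB2BGR))
for n,z in (('lip_mouth',63),('flap_rib',65)):
    r=models.pinpoint(n,"wrist")
    if r:
        P=atz("wrist",r[0]["at"],z)-[437.5,-93.4,0];print(n,np.round(r[0]["at"]),round(r[0]["p"],2),'s',P[0]*.9926-P[1]*.1217)
E
```

```text
t: 11.45
eef_pos: [533.5, -104.9, 58.2]
ee_rot: [-3.141, 0.012, -0.122]
ft_force: [-25.1, -0.0, 19.6]
grip_width: 0.6
gripper_force: 15.0
lip_mouth [224. 323.] 0.79 s 128.94974808142317
flap_rib [279. 322.] 0.59 s 106.10881027449823
```

It is at the hard stop: 25 N moved it only 0.3 mm, and the lip-to-rib distance is 22.9 mm against 23 mm when home. I'll relieve the load and retreat.

```bash
python3 -m inch '[[[1,-2,0,-0.5,0,0,0],[1,-4,0,-1.2,0,0,0],[1,-5.5,0,-2.5,0,0,0],[1,-7,0,-6,0,0,0],[1,-8,0,-12,0,0,0],[1,-10,0,-25,0,0,0],[1,-20,0,-50,0,0,0],[1,-30,0,-80,0,0,0],[1,-40,0,-105,0,0,0],[1,-40,0,-110,0,0,0]]]'
python3 - <<'E'
from h import *
im=cams.grab_frame("wrist");cv2.imwrite('pics/w8.png',cv2.cvtColor(im,cv2.COLOR_RGB2BGR))
for n,z in (('lip_mouth',63),('flap_rib',67),('flap_hinge',57)):
    r=models.pinpoint(n,"wrist")
    if r:
        P=atz("wrist",r[0]["at"],z)-[437.5,-93.4,0];print(n,np.round(r[0]["at"]),round(r[0]["p"],2),'s',P[0]*.9926-P[1]*.1217)
E
```

```text
t: 12.6
eef_pos: [499.5, -101.0, 172.4]
ee_rot: [3.141, -0.005, -0.123]
ft_force: [-0.2, -0.3, -0.2]
grip_width: 0.4
gripper_force: 0.0
lip_mouth [134. 321.] 0.57 s 130.3720423661162
flap_rib [171. 321.] 0.97 s 106.39690265607413
flap_hinge [290. 319.] 0.67 s 19.16369544465241
```

View pics/w8.png

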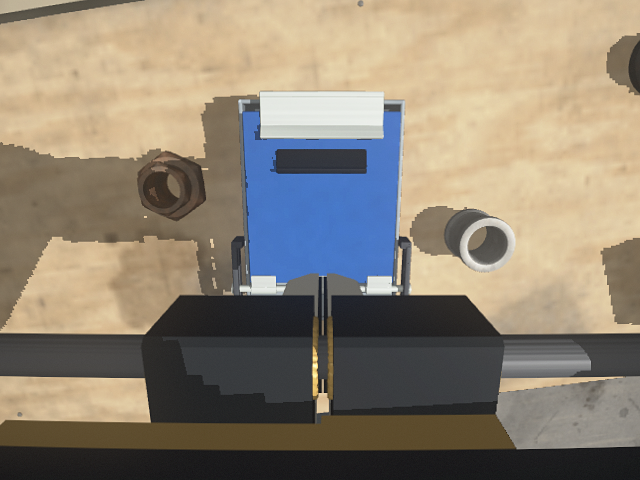

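The flap stays shut under the lip (lip nose at row 138, rib at 150 to 173), the robot is clear and the neighbouring fittings are where they were. Handing in.

```bash
python3 -c "
from rig import ctrl;print(ctrl.hand_in())"
```

```text
the job is handed in; nothing more can be done
None
```

The flap is folded down, pushed to its stop and held under the steel lip by itself, with the robot clear; I handed the job in at about 12.7 s, but the hand-in gave no verdict.

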